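Drive the stuck test plug out of the housing

ROBOT

A 6-joint arm with a two-finger parallel gripper is mounted at the origin on the work surface. World frame = base frame: x ahead of the robot, y to its left, z up, the work surface at z = 0. Lengths are in m, angles in rad, forces in N, time in s.
With the tool pointing down it reaches from about 0.375 to 0.9 m from the base axis. Payload 3.1 kg.
Tool frame: the origin (TCP) lies midway between the tips of the shut fingers; the grasp point (between the pads) lies 19 mm behind it; z points along the fingers, y is the direction in which the jaws open and shut (so a half turn about z gives the same grasp; the last joint's range is limited). The gripper opens to 85 mm and grips with 20 to 120 N. Pads are 22 mm wide; open, the fingers measure 114 mm over their backs; the gripper's body (76 mm by 85 mm) begins 54 mm behind the grasp point. The pads swing forward as they close: fully open they stand 13 mm farther back than shut.
Start: joints at [0.926, 0.527, 1.433, -0, 1.181, -0.178], TCP at [0.281, 0.558, 0.231] pointing down, gripper open.
Joint ranges: [-3.08, 3.08], [-0.75, 2.2], [0.22, 2.44], [-1.43, 4.57], [0, 2.65], [-2.85, 2.85]. Speed limits (rad/s): [2.79, 2.79, 3.14, 3.14, 3.14, 3.14].

INTERFACE

Orientations are given as a unit quaternion [x, y, z, w].
In Python, from station import manip gives the robot as it stands.
- The arm moves only by the tool servo_tool, never from a script. Its argument "motion" is a list of rows, each a list of 7 numbers: the shift along the tool's x, y, z in mm, then the turn, a rotation vector about the tool's x, y, z in rad, then the opening, from -1 (shut) to 1 (fully open), so that 0 is half open. In form: [[x, y, z, rx, ry, rz, hand], ...]. A call has 1 to 12 rows; each row shifts and turns the pose as measured when the row begins, along the tool's axes as they then stand; what a row does not reach is not made up. A row lasts 1/12 s, in which the tool goes at most 41.7 mm and 7.16 degrees, less where a joint would pass 70% of its speed; a pose out of reach is approached as far as the arm can. A call with a gripper value outside its range is refused whole. The fingers move at their own pace and stop on an object; "grip_force" is the grip in N (left out, the last holds). Time passes only in rows, so rows that do not move let the fingers close. It gives the time, the measured TCP pose, the force and the opening at its end, in the units of the state.
- manip.sense(): the state, without advancing time (a new reading comes with each control period).
- manip.snapshot(name): name is "side" or "top" or "wrist"; returns a dict with "frame" (400x640x3 uint8, red, green, blue), "mtx" (3x3 intrinsics, pixels), "dist_coeffs" ([k1, k2, p1, p2, k3] as OpenCV has them; the pictures are not rectified), "world_from_camera" (4x4, takes a point from camera to world coordinates). Camera axes: x right, y up, looking along -z (the intrinsics and any distortion apply to the point x, -y, -z); pixel columns grow to the right and rows downward; lengths in m; the calibration is good to about 2 mm. A picture is of the moment at which its call begins. There is no depth.
- manip.sign_off(): hands the job in, once; it reports no verdict.
The state is a dict: "t": time; "q": joint angles; "qd": joint speeds; "tau": joint torques, N m; "tcp_pos": TCP position; "tool_rot": TCP orientation; "force": force on the tool from outside, world axes, zero at the start; "ft_torque": the same for the moment, N m; "finger_gap": opening from 0.0 (shut) to 1.0 (fully open).
Only numpy, scipy, OpenCV 4.12 (cv2) and the standard library are available. Lean on these libraries where they do the work, as an engineer would, in place of code of your own. Each camera call takes 0.05 s, during which the arm holds its last target.

TASK

The solid white test plug is stuck in one of the two bores of the black housing. Take the long-stemmed drift from the rack, push it down through that bore until the plug drops into the tray underneath, then hang the drift back upright in the rack hole it came from. Leave the hollow white bush in the other bore where it is.

Things in the scene. Friction and masses are not known exactly. Their poses are not given: they have to be found in the camera images.
- drift: Steel tool hanging upright by its guard in a fixed wooden rack (top 70 mm high, two 32 mm holes 100 mm apart). Stem 12 mm thick, 48 mm long; guard disc 56 mm wide, 6 mm thick; plain round handle 28 mm thick, 70 mm tall; 0.2 kg. Origin: centre of the stem's lower end, 22 mm above the table at the start; z up the stem. The other hole holds a tool with an 18 mm stem and ball handle: not wanted.
- plug: Solid white plastic cylinder, 30 mm in diameter, 28 mm long, upright in one of the housing's two bores, its top 6 mm below the housing's top face. It sits tight: about 6 to 18 N push it down; it does not slip by itself and drops free once its top is within 10 mm of the housing's underside. Origin: centre of its lower end face, z along its axis.
- bush: White plastic ring of the plug's outside size (30 mm in diameter, 28 mm long) but hollow, with an 18 mm hole; upright in the other bore at the same depth, and to stay there. Origin: centre of its lower end face.
- stand: Fixed stand, 74 x 154 mm: black housing 64 x 130 mm, level between end walls above an open aluminium tray (floor 4 mm high, lips 16 mm). Origin: centre of the underside, on the table; z up, y along the bores. Housing top 95 mm, underside 55 mm above the table; bores 31 mm wide, right through, at y -32 and +32 mm. With its guard on the housing the drift's stem ends 8 mm below the underside.
Mind the look-alikes: they are no part of the job. What is shaped like the drift but orange or red is not meant.

How it is judged:
By the outcome, as a careful person would: the job done as asked, in the order asked, and still so for the second after the job is handed in, with the robot touching nothing.
It also fails if it takes over 58 s, if anything falls off the work surface, if the arm or the gripper's body presses on something with over 40 N, if the wrist force passes 120 N, or if a joint passes its speed limit or range.

## Working session

There is one attempt and no reset: what is moved stays moved. The work goes in short steps, Python scripts to look and compute and a tool call to move; the robot and the scene stay as the last step left them, time stands still between calls to the robot, and variables do not carry over. Pictures are saved under pics/ and viewed, and the job is handed in when it is done.

Besides the shell and the picture viewer there is one more tool, called as name(argument=value, ...) on one line, values as JSON. servo_tool: Moves the arm, as the interface text tells. Its arguments: {"type":"object","properties":{"motion":{"type":"array"},"grip_force":{"type":"number"}},"required":["motion"]}

```bash
mkdir -p pics; ls
cat > h.py <<'E'
import numpy as np, cv2, json
from station import manip
def snap(n,name):
    s=manip.snapshot(n); cv2.imwrite(f'pics/{name}.png',s['frame'][:,:,::-1])
    np.savez(f'pics/{name}.npz',**{k:np.array(v) for k,v in s.items()}); return s
def ray(s,u,v):
    p=cv2.undistortPoints(np.array([[[u,v]]],float),np.array(s['mtx']),np.array(s['dist_coeffs'])).ravel()
    T=np.array(s['world_from_camera']); d=T[:3,:3]@np.array([p[0],-p[1],-1]); return T[:3,3],d
def atz(s,u,v,z):
    o,d=ray(s,u,v); return o+d*(z-o[2])/d[2]
def proj(s,P):
    T=np.array(s['world_from_camera']); c=T[:3,:3].T@(np.array(P,float)-T[:3,3]); 
    c=c*[1,-1,-1]
    return cv2.projectPoints(c.reshape(1,1,3),np.zeros(3),np.zeros(3),np.array(s['mtx']),np.array(s['dist_coeffs']))[0].ravel()
def load(name):
    return dict(np.load(f'pics/{name}.npz'))
def crop(name,x0,y0,x1,y1,k,out):
    i=cv2.imread(f'pics/{name}.png')[y0:y1,x0:x1]; cv2.imwrite(f'pics/{out}.png',cv2.resize(i,None,fx=k,fy=k,interpolation=cv2.INTER_CUBIC))
E
python3 - <<'E'
from h import *
for n in ['top','side','wrist']:
    s=snap(n,n+'0'); print(n,np.round(s['world_from_camera'],3).tolist())
print(manip.sense())
E
```

```text
pics
top [[-0.024, 0.997, -0.076, 0.515], [-1.0, -0.025, -0.016, -0.019], [-0.018, 0.076, 0.997, 0.886], [0.0, 0.0, 0.0, 1.0]]
side [[0.828, 0.389, -0.404, 0.247], [-0.56, 0.573, -0.598, -0.505], [-0.001, 0.722, 0.692, 0.662], [0.0, 0.0, 0.0, 1.0]]
wrist [[0.449, -0.853, -0.265, 0.213], [0.894, 0.428, 0.135, 0.593], [-0.002, -0.298, 0.955, 0.374], [0.0, 0.0, 0.0, 1.0]]
{'t': 0.15, 'q': array([ 9.26487246e-01,  5.28256904e-01,  1.43361805e+00,  1.36296727e-05,
        1.18139484e+00, -1.78510672e-01]), 'qd': array([-0.00013471, -0.00196998, -0.00412064,  0.0020922 , -0.00172109,
        0.00036526]), 'tau': array([ 1.56994749e-03, -4.42739582e+01, -1.78278208e+01, -1.38988407e-04,
        5.51639940e-03,  1.64821586e-05]), 'tcp_pos': array([0.28035031, 0.55797908, 0.23055259]), 'tool_rot': array([ 2.30801860e-01,  9.73000410e-01, -7.66076050e-04, -3.41121698e-04]), 'force': array([ 0.64811153,  0.70380109, -0.42515916]), 'ft_torque': array([-0.01146778, -0.02517342,  0.02721178]), 'finger_gap': 1.0043581616763226}
```

View pics/top0.png

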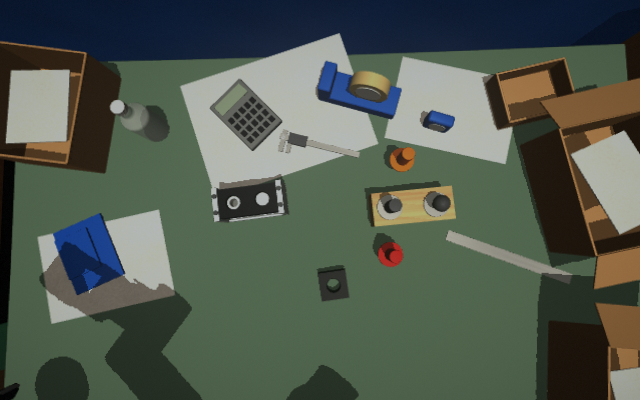

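View pics/side0.png

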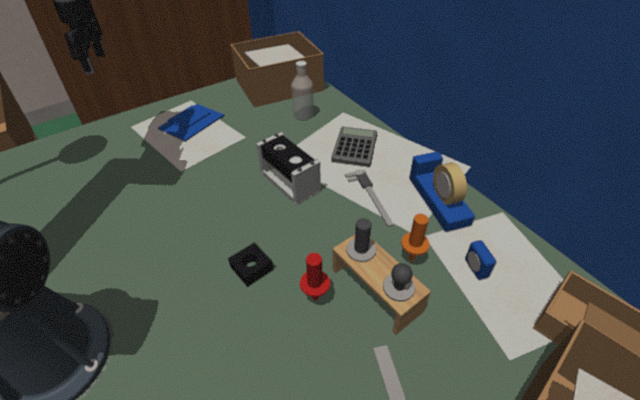

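View pics/wrist0.png

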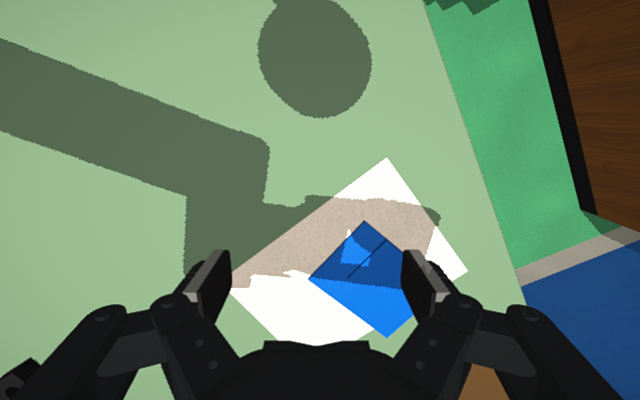

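Run:
```python
from h import *
crop('top0',200,165,300,235,8,'c1'); crop('top0',360,130,470,270,5,'c2')
crop('side0',230,110,350,220,6,'c3'); crop('side0',320,190,440,340,4,'c4')
```

```text
(no output)
```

View pics/c1.png

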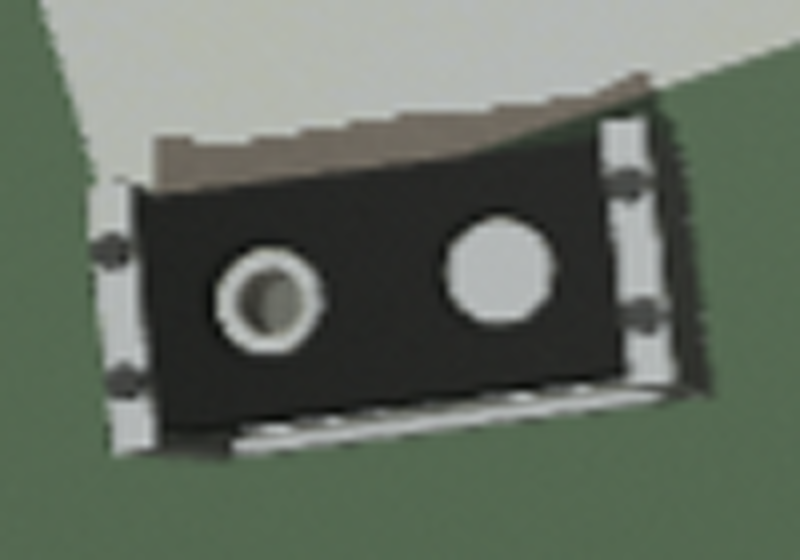

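View pics/c2.png

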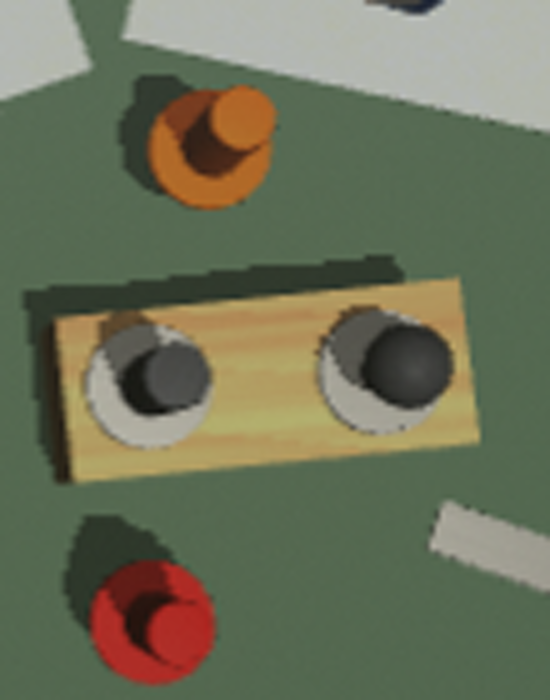

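View pics/c3.png

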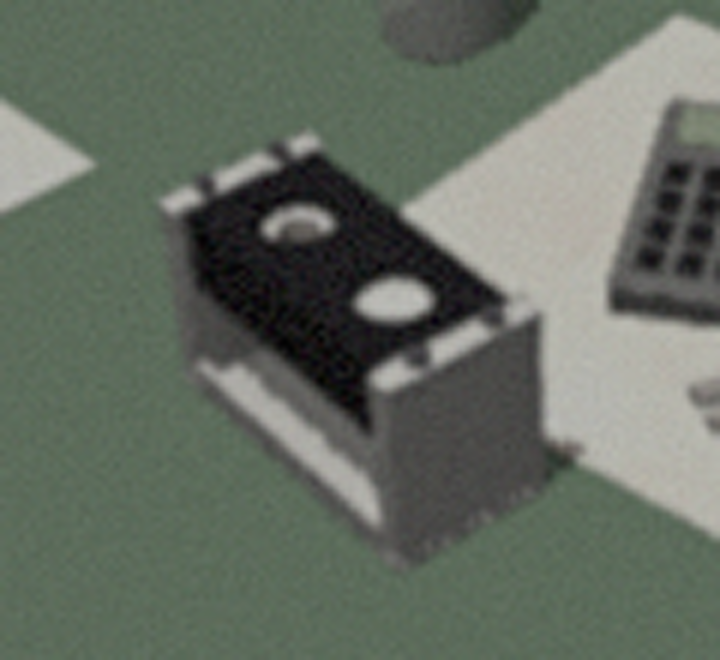

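View pics/c4.png

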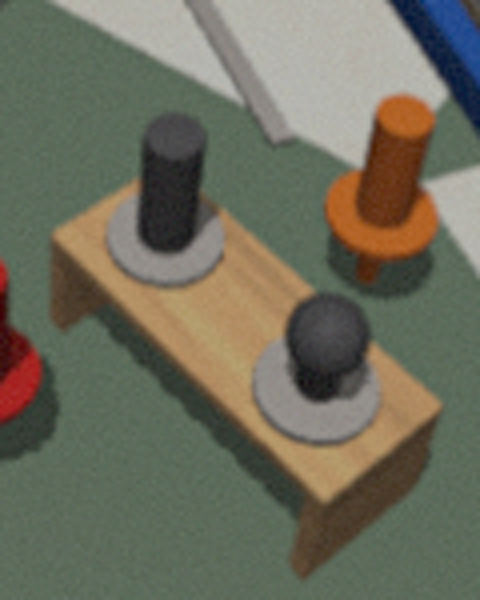

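Run:
```python
from h import *
t=load('top0'); s=load('side0')
f=lambda x,y,k,x0,y0:((x+.5)/k-.5+x0,(y+.5)/k-.5+y0)
def tri(a,b):
    o1,d1=ray(t,*a);o2,d2=ray(s,*b)
    d1/=np.linalg.norm(d1);d2/=np.linalg.norm(d2)
    k=np.linalg.lstsq(np.c_[d1,-d2],o2-o1,rcond=None)[0]
    p,q=o1+k[0]*d1,o2+k[1]*d2; return ((p+q)/2*1000).round(1),np.linalg.norm(p-q)*1000
def r(p): return (p*1000).round(1)
T1=lambda x,y:f(x,y,8,200,165); T2=lambda x,y:f(x,y,5,360,130)
S1=lambda x,y:f(x,y,6,230,110); S2=lambda x,y:f(x,y,4,320,190)
print('guard',r(atz(t,*T2(149,385),.076)),r(atz(s,*S2(165,238),.076)))
print('handle top',r(atz(t,*T2(178,376),.146)),r(atz(s,*S2(175,138),.146)),tri(T2(178,376),S2(175,138)))
print('other guard',r(atz(t,*T2(381,371),.076)),r(atz(s,*S2(317,385),.076)))
print('plug',r(atz(t,*T1(500,271),.089)),r(atz(s,*S1(394,300),.091)))
print('bush',r(atz(t,*T1(269,300),.089)),r(atz(s,*S1(298,225),.091)))
for c in [(97,187),(645,117),(680,380),(115,452)]: print('corner',r(atz(t,*T1(*c),.095)))
for c in [(55,318),(460,278),(480,442),(75,482)]: print('rack',r(atz(t,*T2(*c),.070)))
print('orange top',r(atz(t,*T2(244,118),.146)),'guard',r(atz(t,*T2(210,149),.05)),'red top',r(atz(t,*T2(180,632),.146)))
print('orange',tri(T2(244,118),S2(406,115)))
```

```text
guard [ 560.4 -154.8   76. ] [ 558.4 -157.1   76. ]
handle top [ 559.8 -154.9  146. ] [ 558.5 -157.2  146. ] (array([ 560.1, -155.4,  143.4]), np.float64(0.12894841684269015))
other guard [ 564.1 -256.9   76. ] [ 563.6 -258.2   76. ]
plug [584.5 125.5  89. ] [584.5 124.6  91. ]
bush [578.1 189.   89. ] [577.2 187.   91. ]
corner [609.8 234.4  95. ]
corner [625.2  84.2  95. ]
corner [553.   75.7  95. ]
corner [537.3 229.5  95. ]
rack [ 591.8 -115.    70. ]
rack [ 605.1 -295.5   70. ]
rack [ 531.9 -300.5   70. ]
rack [ 518.3 -121.4   70. ]
orange top [ 664.7 -185.7  146. ] guard [ 670.1 -191.2   50. ] red top [ 457.3 -151.6  146. ]
orange (array([ 669.5, -191. ,  123.3]), np.float64(0.46845102851327514))
```

servo_tool(motion=[[0,0,0,0,0,0.122,1],[0,0,0,0,0,0.122,1],[0,0,0,0,0,0.122,1],[0,0,0,0,0,0.122,1],[0,0,0,0,0,0.122,1],[0,0,0,0,0,0.122,1],[0,0,0,0,0,0.122,1],[0,0,0,0,0,0.122,1],[0,0,0,0,0,0.122,1]])

```text
t: 0.9
tcp_pos: [0.2786, 0.5557, 0.2265]
tool_rot: [0.715, 0.699, -0.005, 0.001]
force: [0.9, -0.6, -0.5]
finger_gap: 1.0
```

```bash
cat >> h.py <<'E'
from scipy.spatial.transform import Rotation as R
def rel(target,quat=(2**-.5,2**-.5,0,0)):
    st=manip.sense(); r=R.from_quat(st['tool_rot'])
    d=r.inv().apply(np.array(target)-st['tcp_pos'])*1000
    w=(r.inv()*R.from_quat(quat)).as_rotvec()
    print('t',st['t'],'pos',(st['tcp_pos']*1000).round(1),'F',st['force'].round(1),'gap',round(st['finger_gap'],3))
    print('d',d.round(1),'w',w.round(4))
E
python3 -c "
from h import *
rel([.5595,-.1555,.22])"
```

```text
t 0.9 pos [278.6 555.7 226.5] F [ 0.9 -0.6 -0.5] gap 1.0
d [-704.8  296.5   10.6] w [-0.0062  0.0084 -0.0219]
```

servo_tool(motion=[[-35,15,0,0,0,0,1],[-35,15,0,0,0,0,1],[-35,15,0,0,0,0,1],[-35,15,0,0,0,0,1],[-35,15,0,0,0,0,1],[-35,15,0,0,0,0,1],[-35,15,0,0,0,0,1],[-35,15,0,0,0,0,1],[-35,15,0,0,0,0,1],[-35,15,0,0,0,0,1]])

```text
t: 1.73
tcp_pos: [0.4215, 0.1955, 0.2249]
tool_rot: [0.711, 0.703, -0.004, -0.001]
force: [1.2, -0.5, -0.6]
finger_gap: 1.0
```

```bash
python3 -c "
from h import *
rel([.5595,-.1555,.22])"
```

```text
t 1.7333 pos [421.5 195.5 224.9] F [ 1.2 -0.5 -0.6] gap 1.0
d [-349.4  142.2    5.5] w [-0.007   0.0048 -0.0117]
```

servo_tool(motion=[[-35,14,0,0,0,0,1],[-35,14,0,0,0,0,1],[-35,14,0,0,0,0,1],[-35,14,0,0,0,0,1],[-35,14,0,0,0,0,1],[-35,14,0,0,0,0,1],[-35,14,0,0,0,0,1],[-35,14,0,0,0,0,1],[-35,14,0,0,0,0,1],[-15,8,0,0,0,0,1],[0,0,0,-0.007,0.005,-0.012,1],[0,0,0,0,0,0,1]])

```text
t: 2.73
tcp_pos: [0.556, -0.1633, 0.2236]
tool_rot: [0.711, 0.703, 0.0, 0.001]
force: [-0.2, 0.2, 1.0]
finger_gap: 1.0
```

```bash
python3 -c "
from h import *
rel([.5595,-.1555,.22])
snap('wrist','w1'); snap('top','t1'); snap('side','s1')
s=load('w1')
for p in [(.5595,-.1555,.146),(.5595,-.1555,.076)]: print(proj(s,p))"
```

```text
t 2.7333 pos [ 556.  -163.3  223.6] F [-0.2  0.2  1. ] gap 1.0
d [7.9 3.4 3.6] w [ 0.0019  0.0011 -0.0103]
[319.59694826 197.08154528]
[318.62116142 176.82445257]
```

View pics/w1.png

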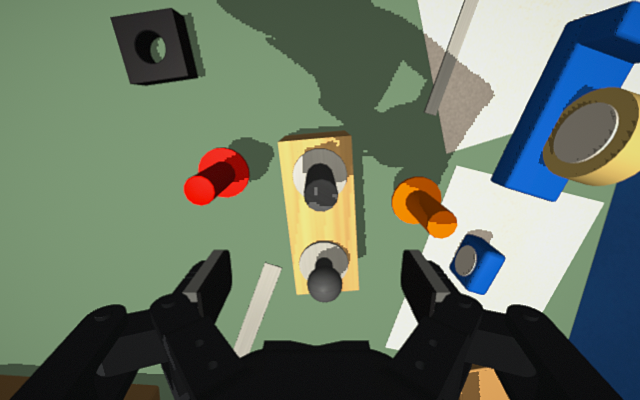

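servo_tool(motion=[[8,3.5,4,0.002,0.001,-0.01,1],[0,0,20,0,0,0,1],[0,0,30,0,0,0,1],[0,0,10,0,0,0,1],[0,0,0,0,0,0,1]])

```text
t: 3.3
tcp_pos: [0.5592, -0.1433, 0.1602]
tool_rot: [0.703, 0.712, 0.001, 0.0]
force: [-0.2, 0.2, -0.2]
finger_gap: 0.998
```

```bash
python3 -c "
from h import *
rel([.5595,-.1555,.098])"
```

```text
t 3.3 pos [ 559.2 -143.3  160.2] F [-0.2  0.2 -0.2] gap 0.998
d [-12.2   0.1  62.2] w [ 0.0018 -0.0011  0.0127]
```

servo_tool(motion=[[-12,0,0,0.002,-0.001,0.013,1],[0,0,0,0,0,0,1],[0,0,0,0,0,0,1]])

```text
t: 3.55
tcp_pos: [0.5596, -0.1536, 0.1614]
tool_rot: [0.706, 0.708, -0.0, -0.001]
force: [-0.2, -0.2, 0.1]
finger_gap: 1.002
```

```bash
python3 -c "
from h import *
rel([.5595,-.1555,.098])"
```

```text
t 3.55 pos [ 559.6 -153.6  161.4] F [-0.2 -0.2  0.1] gap 1.002
d [-1.9 -0.1 63.4] w [-0.001  -0.0005  0.0026]
```

servo_tool(motion=[[-2,0,15,0,0,0.003,1],[0,0,20,0,0,0,1],[0,0,15,0,0,0,1],[0,0,10,0,0,0,1],[0,0,0,0,0,0,1],[0,0,0,0,0,0,1]])

```text
t: 4.05
tcp_pos: [0.566, -0.16, 0.1075]
tool_rot: [0.708, 0.706, 0.003, 0.008]
force: [0.9, -0.3, -0.3]
finger_gap: 1.002
```

```bash
python3 -c "
from h import *
rel([.5595,-.1555,.098])
snap('wrist','w2')"
```

```text
t 4.05 pos [ 566.  -160.   107.5] F [ 0.9 -0.3 -0.3] gap 1.002
d [ 4.6 -6.6  9.4] w [ 0.0152  0.0074 -0.0027]
```

View pics/w2.png

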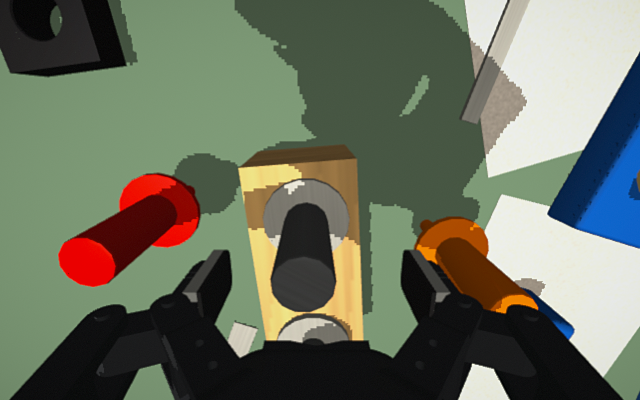

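servo_tool(motion=[[4.5,-6.5,5,0.015,0.007,-0.003,1],[0,0,0,0,0,0,1],[0,0,0,0,0,0,1],[0,0,0,0,0,0,1]])

```text
t: 4.43
tcp_pos: [0.5604, -0.1557, 0.105]
tool_rot: [0.707, 0.707, 0.0, 0.002]
force: [-0.7, 0.2, 0.4]
finger_gap: 1.0
```

```bash
python3 -c "
from h import *
rel([.5595,-.1555,.098])"
```

```text
t 4.4333 pos [ 560.4 -155.7  105. ] F [-0.7  0.2  0.4] gap 1.0
d [ 0.3 -1.   7. ] w [0.0032 0.002  0.0006]
```

servo_tool(motion=[[0,-1,7,0.003,0.002,0,1],[0,0,0,0,0,0,1],[0,0,0,0,0,0,1]])

```text
t: 4.68
tcp_pos: [0.56, -0.156, 0.0983]
tool_rot: [0.707, 0.707, 0.0, 0.001]
force: [0.5, 0.8, 0.4]
finger_gap: 0.997
```

```bash
python3 -c "
from h import *
rel([.5595,-.1555,.098])
snap('wrist','w3')"
```

```text
t 4.6833 pos [ 560.  -156.    98.3] F [0.5 0.8 0.4] gap 0.997
d [ 0.5 -0.5  0.3] w [0.0019 0.0007 0.0008]
```

View pics/w3.png

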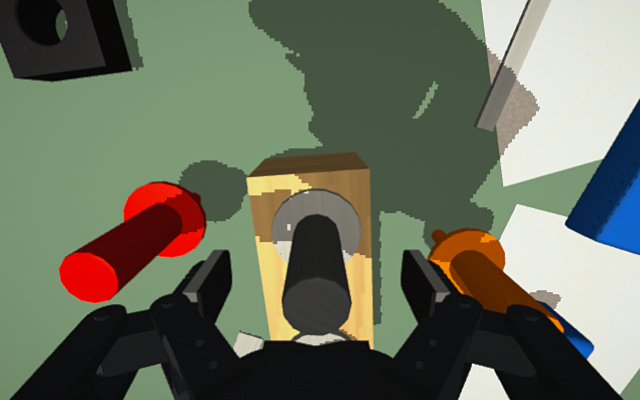

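servo_tool(motion=[[0,0,0,0,0,0,-1],[0,0,0,0,0,0,-1],[0,0,0,0,0,0,-1],[0,0,0,0,0,0,-1],[0,0,0,0,0,0,-1],[0,0,0,0,0,0,-1],[0,0,0,0,0,0,-1],[0,0,0,0,0,0,-1],[0,0,0,0,0,0,-1]], grip_force=80)

```text
t: 5.48
tcp_pos: [0.5601, -0.156, 0.0982]
tool_rot: [0.707, 0.707, 0.0, 0.001]
force: [0.3, 0.1, -0.3]
finger_gap: 0.311
```

```bash
python3 -c "
from h import *
rel([.5595,-.1555,.098])"
```

```text
t 5.4833 pos [ 560.1 -156.    98.2] F [ 0.3  0.1 -0.3] gap 0.311
d [ 0.5 -0.6  0.2] w [0.0017 0.0006 0.0007]
```

servo_tool(motion=[[0,0,-8,0,0,0,-1],[0,0,-15,0,0,0,-1],[0,0,-15,0,0,0,-1],[0,0,-15,0,0,0,-1],[0,0,-15,0,0,0,-1],[0,0,-15,0,0,0,-1],[0,0,-15,0,0,0,-1],[0,0,-10,0,0,0,-1],[0,0,0,0,0,0,-1]])

```text
t: 6.23
tcp_pos: [0.556, -0.1541, 0.2103]
tool_rot: [0.707, 0.707, -0.002, -0.005]
force: [-0.4, -0.2, -1.5]
finger_gap: 0.31
```

```bash
python3 -c "
from h import *
rel([.5845,.125,.22])
snap('side','s2');crop('side0',0,0,1,1,1,'x');crop('s2',250,100,450,340,2,'s2c')
snap('wrist','w4')"
```

```text
t 6.2333 pos [ 556.  -154.1  210.3] F [-0.4 -0.2 -1.5] gap 0.31
d [279.1  28.7  -8.7] w [-0.0088 -0.0045  0.0008]
```

View pics/s2c.png

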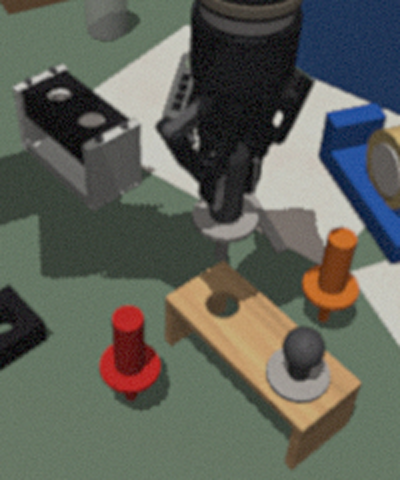

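View pics/w4.png

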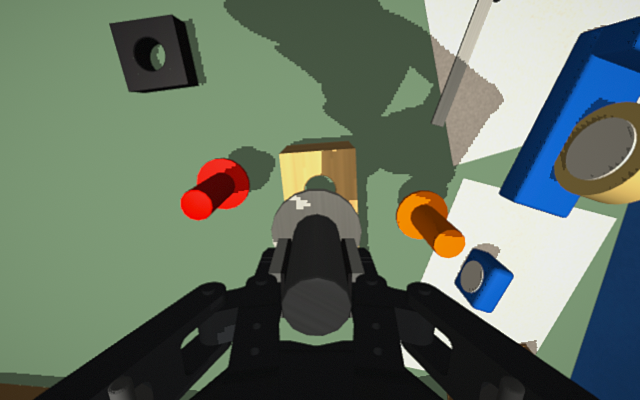

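servo_tool(motion=[[10,2,-5,-0.009,-0.004,0,-1],[25,3,0,0,0,0,-1],[35,3,0,0,0,0,-1],[35,3,0,0,0,0,-1],[35,3,0,0,0,0,-1],[35,3,0,0,0,0,-1],[35,3,0,0,0,0,-1],[30,3,0,0,0,0,-1],[20,3,0,0,0,0,-1],[12,2,0,0,0,0,-1],[0,0,0,0,0,0,-1],[0,0,0,0,0,0,-1]])

```text
t: 7.33
tcp_pos: [0.5752, 0.1383, 0.2038]
tool_rot: [0.708, 0.706, -0.005, -0.011]
force: [0.5, -0.4, -2.4]
finger_gap: 0.311
```

```bash
python3 -c "
from h import *
rel([.5845,.125,.205])"
```

```text
t 7.3333 pos [575.2 138.3 203.8] F [ 0.5 -0.4 -2.4] gap 0.311
d [-13.3   9.3  -1.5] w [-0.0224 -0.0075 -0.0022]
```

servo_tool(motion=[[-13,9,-1,-0.022,-0.007,-0.002,-1],[0,0,0,0,0,0,-1],[0,0,0,0,0,0,-1],[0,0,0,0,0,0,-1]])

```text
t: 7.67
tcp_pos: [0.583, 0.122, 0.2029]
tool_rot: [0.708, 0.706, -0.001, -0.001]
force: [0.5, 0.2, -1.8]
finger_gap: 0.305
```

```bash
python3 -c "
from h import *
rel([.5845,.125,.205])"
```

```text
t 7.6667 pos [583.  122.  202.9] F [ 0.5  0.2 -1.8] gap 0.305
d [ 3.   1.5 -2.1] w [-0.003   0.0011 -0.0023]
```

servo_tool(motion=[[3,1.5,8,-0.003,0.001,-0.002,-1],[0,0,0,0,0,0,-1],[0,0,0,0,0,0,-1]])

```text
t: 7.92
tcp_pos: [0.5848, 0.123, 0.1943]
tool_rot: [0.709, 0.706, 0.0, 0.0]
force: [0.4, -0.1, -2.8]
finger_gap: 0.31
```

```bash
python3 -c "
from h import *
rel([.5845,.125,.120])
snap('side','s3');crop('s3',200,60,360,220,4,'s3c')
snap('wrist','w5');snap('top','t3');crop('t3',200,150,320,240,6,'t3c')"
```

```text
t 7.9167 pos [584.8 123.  194.3] F [ 0.4 -0.1 -2.8] gap 0.31
d [ 2.  -0.3 74.3] w [ 0.0002 -0.0001 -0.0042]
```

View pics/s3c.png

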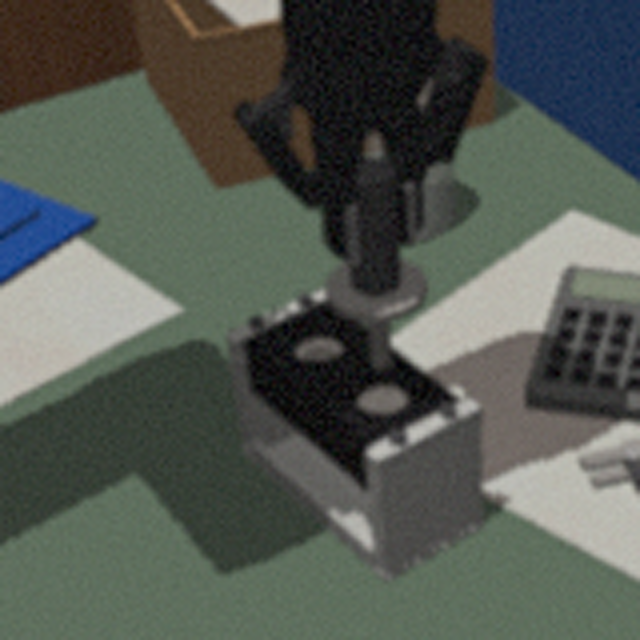

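View pics/w5.png

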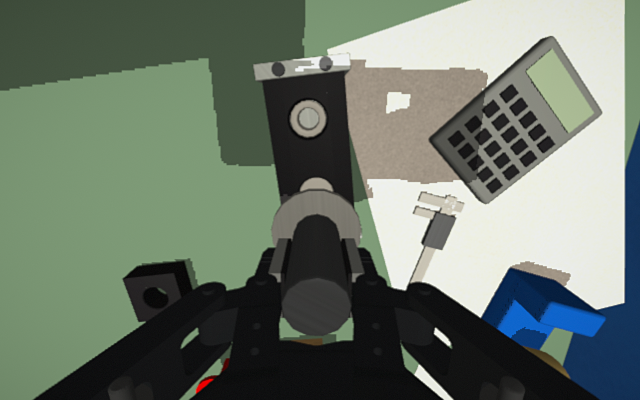

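```bash
python3 -c "
from h import *
s=load('s3')
f=lambda p:((np.array(p)+.5)-[200,60])*4-.5
for z in (.118,.095): print(f(proj(s,(.5848,.123,z))))
print(f(proj(s,(.5845,.125,.091))))
w=load('w5'); print(proj(w,(.5845,.125,.089)),proj(w,(.578,.188,.095)))
"
```

```text
[381.81785146 363.5464947 ]
[384.05741641 395.59435194]
[382.2060448  399.42991047]
[315.71670405 194.43527582] [307.35052078 121.88599291]
```

servo_tool(motion=[[2,0,10,0,0,-0.004,-1],[0,0,8,0,0,0,-1],[0,0,4,0,0,0,-1],[0,0,0,0,0,0,-1],[0,0,0,0,0,0,-1]])

```text
t: 8.48
tcp_pos: [0.5844, 0.126, 0.1699]
tool_rot: [0.707, 0.708, -0.0, -0.0]
force: [0.7, 0.4, -2.0]
finger_gap: 0.309
```

```bash
python3 -c "
from h import *
rel([.5845,.125,.127])"
```

```text
t 8.4833 pos [584.4 126.  169.9] F [ 0.7  0.4 -2. ] gap 0.309
d [-1.1  0.1 42.9] w [-0.0003 -0.0002  0.0015]
```

servo_tool(motion=[[-1,0,4,0,0,0.001,-1],[0,0,4,0,0,0,-1],[0,0,4,0,0,0,-1],[0,0,4,0,0,0,-1]])

```text
t: 8.82
tcp_pos: [0.5856, 0.1252, 0.1591]
tool_rot: [0.707, 0.707, 0.001, 0.001]
force: [-4.8, 0.8, 13.3]
finger_gap: 0.312
```

```bash
python3 -c "
from h import *
rel([.5845,.125,.127])"
```

```text
t 8.8167 pos [585.6 125.2 159.1] F [-4.8  0.8 13.3] gap 0.312
d [-0.2 -1.2 32. ] w [ 0.0029 -0.0001  0.001 ]
```

Pushing the plug at about 15 N, as expected. I'll continue.

servo_tool(motion=[[0,-1,4,0.003,0,0.001,-1],[0,0,4,0,0,0,-1],[0,0,4,0,0,0,-1],[0,0,4,0,0,0,-1]])

```text
t: 9.15
tcp_pos: [0.5855, 0.1251, 0.1528]
tool_rot: [0.707, 0.707, 0.002, 0.002]
force: [-4.0, -0.6, 11.0]
finger_gap: 0.307
```

```bash
python3 -c "
from h import *
rel([.5845,.125,.127])"
```

```text
t 9.15 pos [585.5 125.1 152.8] F [-4.  -0.6 11. ] gap 0.307
d [-0.1 -1.1 25.8] w [0.0047 0.0003 0.0006]
```

servo_tool(motion=[[0,-1,4,0.005,0,0,-1],[0,0,4,0,0,0,-1],[0,0,4,0.002,0,0,-1],[0,-0.5,4,0,0,0,-1],[0,0,4,0.002,0,0,-1],[0,0,4,0,0,0,-1]])

```text
t: 9.65
tcp_pos: [0.5853, 0.1251, 0.1435]
tool_rot: [0.707, 0.708, 0.001, 0.002]
force: [-3.7, -0.7, 10.9]
finger_gap: 0.31
```

```bash
python3 -c "
from h import *
rel([.5845,.125,.127])"
```

```text
t 9.65 pos [585.3 125.1 143.5] F [-3.7 -0.7 10.9] gap 0.31
d [-0.  -0.9 16.5] w [0.0035 0.0009 0.0016]
```

servo_tool(motion=[[0,-1,4,0.003,0,0,-1],[0,0,4,0,0,0,-1],[0,0,3,0.002,0,0,-1],[0,0,3,0,0,0,-1]])

```text
t: 9.98
tcp_pos: [0.5861, 0.1249, 0.1325]
tool_rot: [0.707, 0.708, 0.001, 0.002]
force: [0.1, -0.1, -2.7]
finger_gap: 0.308
```

```bash
python3 -c "
from h import *
rel([.5845,.125,.127])
snap('side','s4');crop('s4',200,60,360,220,4,'s4c')"
```

```text
t 9.9833 pos [586.1 124.9 132.5] F [ 0.1 -0.1 -2.7] gap 0.308
d [ 0.1 -1.6  5.5] w [0.0045 0.0009 0.0016]
```

View pics/s4c.png

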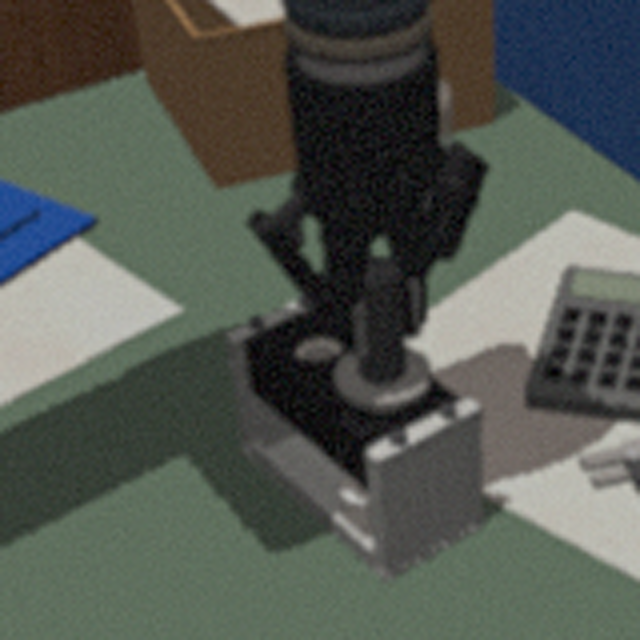

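servo_tool(motion=[[0,-1,-5,0.004,0,0,-1],[0,0,-10,0,0,0,-1],[0,0,-15,0,0,0,-1],[0,0,-15,0,0,0,-1],[0,0,-15,0,0,0,-1],[0,0,-10,0,0,0,-1],[0,0,0,0,0,0,-1],[0,0,0,0,0,0,-1]])

```text
t: 10.7
tcp_pos: [0.5839, 0.1248, 0.2053]
tool_rot: [0.707, 0.708, -0.002, -0.002]
force: [-0.2, -0.6, -2.3]
finger_gap: 0.307
```

```bash
python3 -c "
from h import *
rel([.5601,-.156,.195])
snap('side','s5');crop('s5',200,60,360,220,4,'s5c')"
```

```text
t 10.7 pos [583.9 124.8 205.3] F [-0.2 -0.6 -2.3] gap 0.307
d [-280.8  -24.1   10.8] w [-0.0057  0.001   0.0014]
```

View pics/s5c.png

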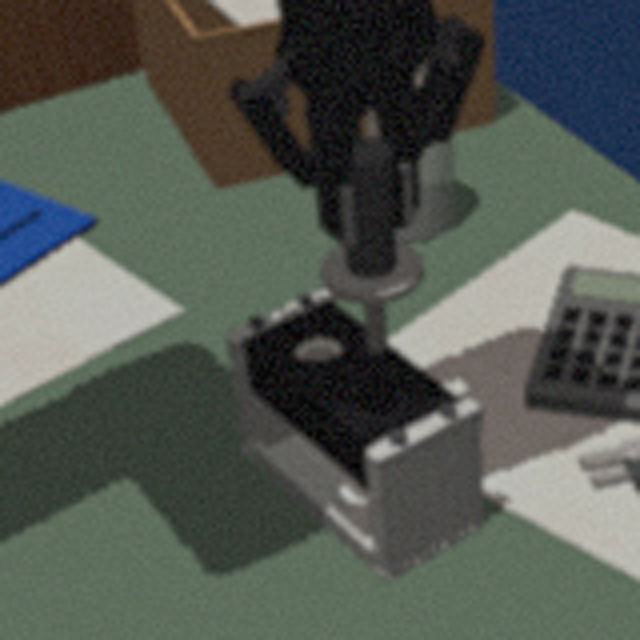

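servo_tool(motion=[[-10,-2,0,-0.006,0.001,0.001,-1],[-25,-3,0,0,0,0,-1],[-35,-3,0,0,0,0,-1],[-35,-3,0,0,0,0,-1],[-35,-3,0,0,0,0,-1],[-35,-3,0,0,0,0,-1],[-35,-3,0,0,0,0,-1],[-28,-2,0,0,0,0,-1],[-15,-2,0,0,0,0,-1],[-8,0,0,0,0,0,-1],[0,0,0,0,0,0,-1],[0,0,0,0,0,0,-1]])

```text
t: 11.75
tcp_pos: [0.55, -0.1511, 0.1943]
tool_rot: [0.706, 0.708, -0.005, -0.007]
force: [0.4, 0.6, -1.1]
finger_gap: 0.308
```

```bash
python3 -c "
from h import *
rel([.5601,-.156,.195])"
```

```text
t 11.75 pos [ 550.  -151.1  194.3] F [ 0.4  0.6 -1.1] gap 0.308
d [-4.9 10.  -0.8] w [-0.0165 -0.0036  0.0026]
```

servo_tool(motion=[[-5,10,0,-0.016,-0.004,0.003,-1],[0,0,0,0,0,0,-1],[0,0,0,0,0,0,-1],[0,0,0,0,0,0,-1]])

```text
t: 12.08
tcp_pos: [0.5609, -0.1522, 0.1933]
tool_rot: [0.706, 0.708, 0.0, -0.001]
force: [0.3, 0.3, -1.7]
finger_gap: 0.311
```

```bash
python3 -c "
from h import *
rel([.5601,-.156,.155])
s=snap('side','s6');crop('s6',280,140,440,300,4,'s6c')
f=lambda p:((np.array(p)+.5)-[280,140])*4-.5
P=manip.sense()['tcp_pos']; print('stem end pred',f(proj(s,P-[0,0,.0762])),'hole pred',f(proj(s,(.560,-.156,.07))))
snap('wrist','w6')"
```

```text
t 12.0833 pos [ 560.9 -152.2  193.3] F [ 0.3  0.3 -1.7] gap 0.311
d [-3.9 -0.8 38.3] w [-0.0006 -0.0015  0.0039]
stem end pred [327.51845249 371.71073127] hole pred [325.63100213 442.91777047]
```

View pics/s6c.png

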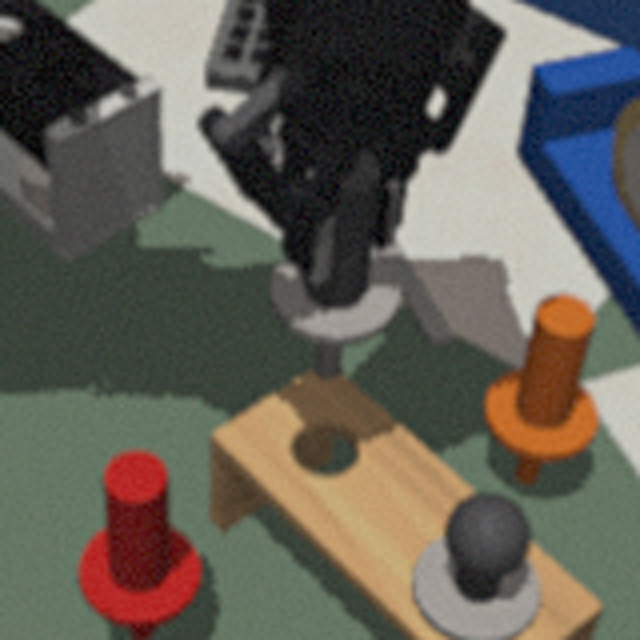

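View pics/w6.png

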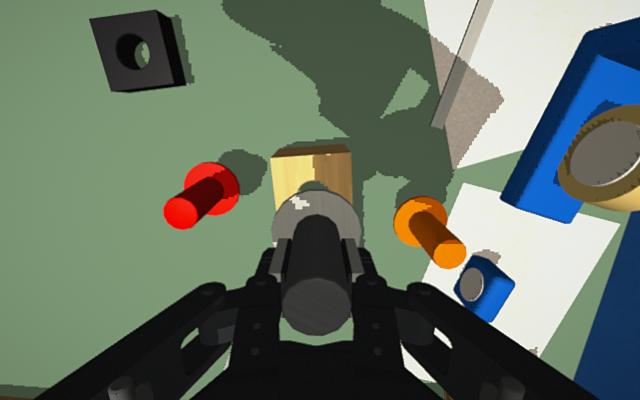

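```bash
python3 -c "
from h import *
s=load('s6')
f=lambda x,y:((x+.5)/4-.5+280,(y+.5)/4-.5+140)
print(atz(s,*f(326,450),.07), [atz(s,*f(*p),.07).round(4) for p in [(292,450),(358,450),(326,424),(326,475)]])
rel([.559,-.1565,.155])
"
```

```text
[ 0.5575795  -0.15942841  0.07      ] [array([ 0.5444, -0.1504,  0.07  ]), array([ 0.57  , -0.1679,  0.07  ]), array([ 0.5671, -0.1471,  0.07  ]), array([ 0.5487, -0.171 ,  0.07  ])]
t 12.1833 pos [ 560.6 -152.1  193.3] F [ 0.3 -0.1 -1.8] gap 0.312
d [-4.4 -1.5 38.3] w [-0.0011 -0.0017  0.0038]
```

servo_tool(motion=[[-5,-1.5,8,-0.001,-0.002,0.004,-1],[0,0,10,0,0,0,-1],[0,0,8,0,0,0,-1],[0,0,5,0,0,0,-1],[0,0,0,0,0,0,-1],[0,0,0,0,0,0,-1]])

```text
t: 12.68
tcp_pos: [0.5583, -0.1561, 0.1582]
tool_rot: [0.707, 0.708, -0.001, -0.001]
force: [-0.1, -0.2, -1.6]
finger_gap: 0.311
```

```bash
python3 -c "
from h import *
rel([.559,-.157,.105])
s=snap('side','s7');crop('s7',280,140,440,300,4,'s7c')"
```

```text
t 12.6833 pos [ 558.3 -156.1  158.2] F [-0.1 -0.2 -1.6] gap 0.311
d [-0.9  0.8 53.2] w [-0.0019 -0.0004  0.0012]
```

View pics/s7c.png

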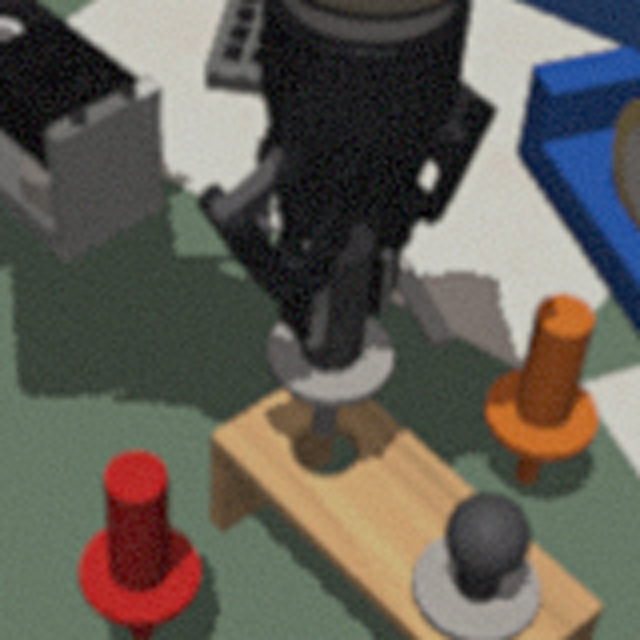

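servo_tool(motion=[[-1,1,6,-0.002,0,0.001,-1],[0,0,10,0,0,0,-1],[0,0,10,0,0,0,-1],[0,0,8,0,0,0,-1],[0,0,5,0,0,0,-1],[0,0,0,0,0,0,-1],[0,0,0,0,0,0,-1]])

```text
t: 13.32
tcp_pos: [0.5597, -0.1575, 0.1149]
tool_rot: [0.707, 0.707, 0.0, 0.0]
force: [0.2, 0.1, -2.2]
finger_gap: 0.305
```

```bash
python3 -c "
from h import *
rel([.559,-.157,.0985])"
```

```text
t 13.3167 pos [ 559.7 -157.5  114.9] F [ 0.2  0.1 -2.2] gap 0.305
d [ 0.5 -0.7 16.4] w [ 0.0006 -0.0003 -0.0002]
```

servo_tool(motion=[[0.5,-0.7,6,0,0,0,-1],[0,0,4,0,0,0,-1],[0,0,3,0,0,0,-1],[0,0,0,0,0,0,-1],[0,0,0,0,0,0,-1]])

```text
t: 13.73
tcp_pos: [0.5594, -0.1572, 0.101]
tool_rot: [0.707, 0.707, 0.001, 0.001]
force: [0.2, 0.5, -1.8]
finger_gap: 0.307
```

```bash
python3 -c "
from h import *
rel([.559,-.157,.0985])"
```

```text
t 13.7333 pos [ 559.4 -157.2  101. ] F [ 0.2  0.5 -1.8] gap 0.307
d [ 0.2 -0.4  2.5] w [ 0.0018  0.0003 -0.0001]
```

servo_tool(motion=[[0,0,2,0.002,0,0,-1],[0,0,1,0,0,0,-1],[0,0,1,0,0,0,-1]])

```text
t: 13.98
tcp_pos: [0.5599, -0.1574, 0.0981]
tool_rot: [0.707, 0.707, -0.0, 0.001]
force: [-2.1, 2.1, 10.4]
finger_gap: 0.307
```

```bash
python3 -c "
from h import *
rel([.559,-.157,.0985])"
```

```text
t 13.9833 pos [ 559.9 -157.4   98.1] F [-2.1  2.1 10.4] gap 0.307
d [ 0.4 -0.9 -0.4] w [0.0007 0.001  0.0001]
```

servo_tool(motion=[[0,0,0,0,0,0,-0.1],[0,0,0,0,0,0,0.2],[0,0,0,0,0,0,0.6],[0,0,0,0,0,0,1],[0,0,0,0,0,0,1],[0,0,0,0,0,0,1],[0,0,0,0,0,0,1],[0,0,0,0,0,0,1]], grip_force=20)

```text
t: 14.65
tcp_pos: [0.5618, -0.1583, 0.1]
tool_rot: [0.707, 0.707, 0.001, 0.003]
force: [-0.3, 0.2, 0.8]
finger_gap: 1.001
```

```bash
python3 -c "
from h import *
rel([.559,-.157,.23])
snap('wrist','w8')"
```

```text
t 14.65 pos [ 561.8 -158.3  100. ] F [-0.3  0.2  0.8] gap 1.001
d [   0.9   -2.  -130. ] w [0.0057 0.0034 0.    ]
```

View pics/w8.png

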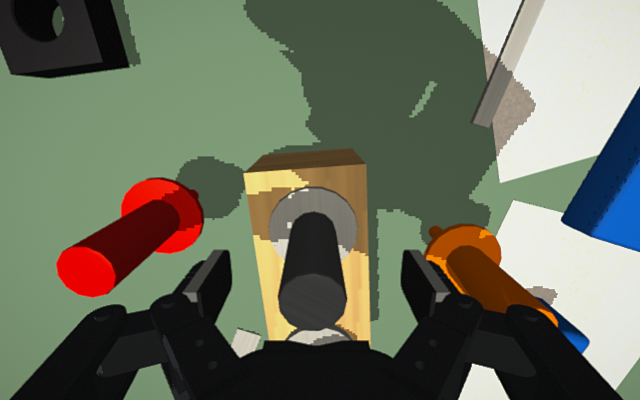

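Released, with the drift seated and upright. I'll retreat straight up, then off to the side.

servo_tool(motion=[[0,-2,-10,0.005,0.003,0,1],[0,0,-15,0,0,0,1],[0,0,-20,0,0,0,1],[0,0,-25,0,0,0,1],[0,0,-30,0,0,0,1],[0,0,-30,0,0,0,1],[0,0,-20,0,0,0,1],[30,-10,0,0,0,0,1],[35,-10,0,0,0,0,1],[35,-10,0,0,0,0,1],[30,-10,0,0,0,0,1],[0,0,0,0,0,0,1]])

```text
t: 15.7
tcp_pos: [0.5188, -0.0265, 0.2567]
tool_rot: [0.71, 0.705, 0.001, -0.0]
force: [-0.3, 0.4, -0.1]
finger_gap: 0.997
```

servo_tool(motion=[[0,0,0,0,0,0,1],[0,0,0,0,0,0,1],[0,0,0,0,0,0,1]])

```text
t: 15.95
tcp_pos: [0.5186, -0.0256, 0.2572]
tool_rot: [0.708, 0.706, 0.001, 0.001]
force: [-0.4, -0.0, -0.7]
finger_gap: 1.002
```

```bash
python3 -c "
from h import *
rel([.559,-.157,.23])
snap('side','s9');snap('top','t9')
crop('s9',230,110,440,320,3,'s9c')
crop('t9',200,150,470,270,3-1+0.9,'t9c')"
```

```text
t 15.95 pos [518.6 -25.6 257.2] F [-0.4 -0.  -0.7] gap 1.002
d [-131.2   40.8   27.3] w [ 0.0018  0.0002 -0.0037]
```

View pics/s9c.png

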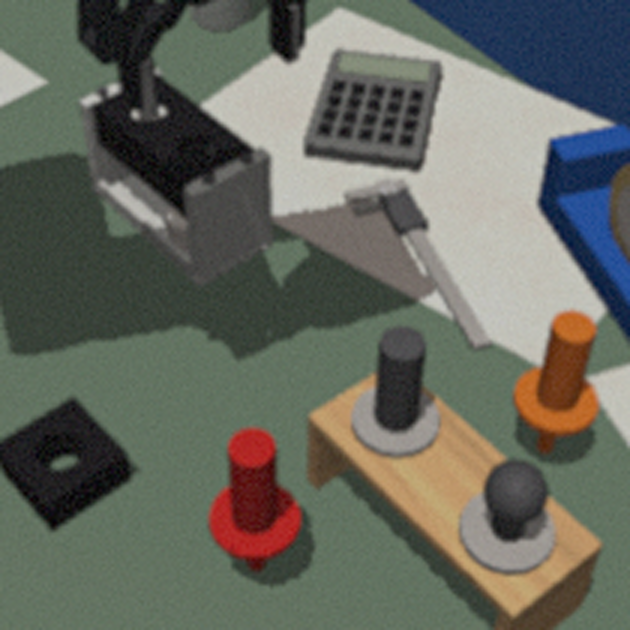

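View pics/t9c.png

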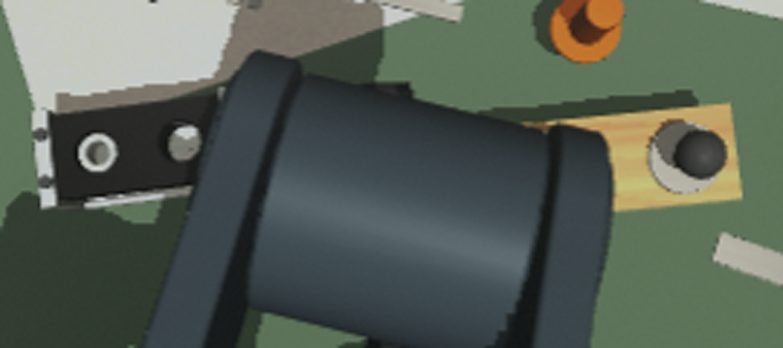

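```bash
python3 -c "
from h import *
crop('t9',200,165,300,235,8,'ca'); crop('s9',240,130,330,215,8,'cb')
s=load('t9')
f=lambda p:((np.array(p)+.5)-[200,165])*8-.5
print(f(proj(s,(.5845,.125,.095))),f(proj(s,(.5845,.125,.032))),f(proj(s,(.5995,.125,.032))))
s=load('s9');g=lambda p:((np.array(p)+.5)-[240,130])*8-.5
print(g(proj(s,(.5845,.125,.032))),g(proj(s,(.5845,.125,.004))))"
```

```text
[497.65854745 269.0766678 ] [536.76874055 286.77739981] [536.15388902 236.00472879]
[455.89352692 393.14050656] [460.80813238 461.63445178]
```

View pics/ca.png

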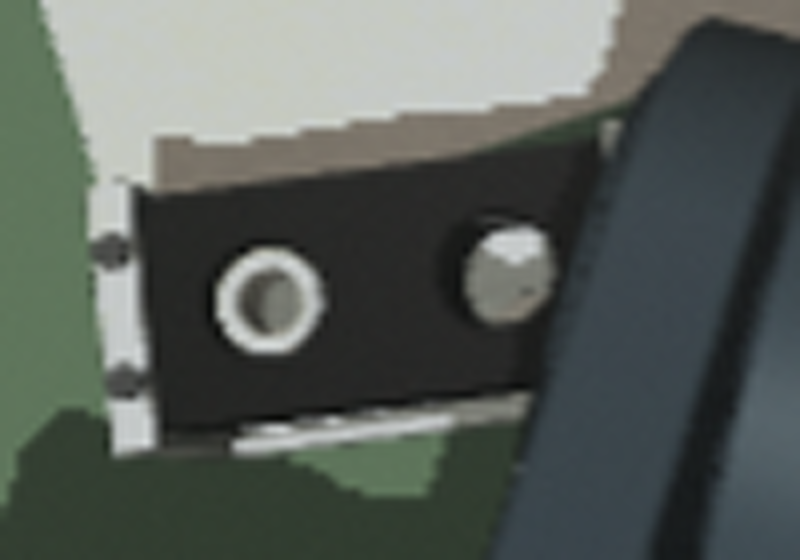

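View pics/cb.png

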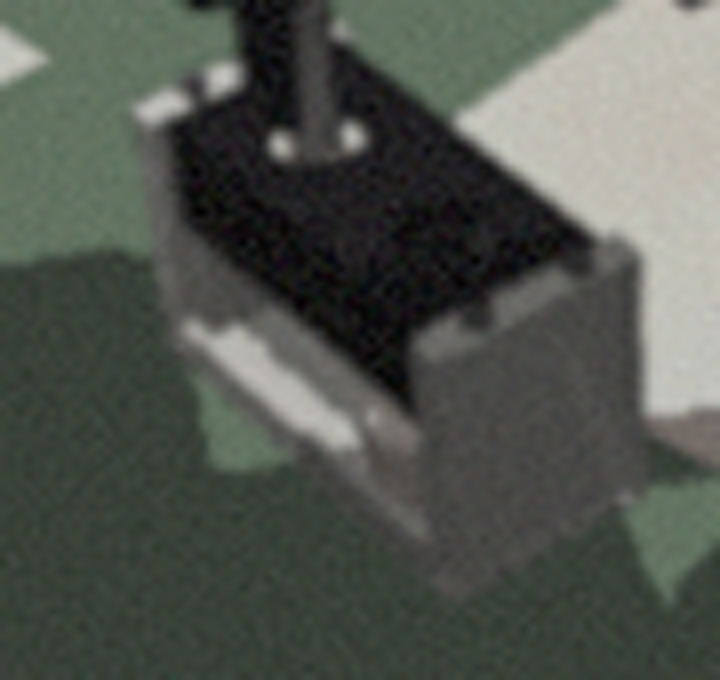

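```bash
python3 -c "
from h import *
print(manip.sense()['qd'].round(3)); print(manip.sign_off())"
```

```text
[-0.003  0.002 -0.001  0.001  0.001  0.002]
the job is handed in; nothing more can be done
None
```

I took the drift (plain round handle, thin stem) from its rack hole and pushed the solid plug down through its bore until it fell into the tray. I then hung the drift back upright in the same hole, opened the gripper and moved the arm clear. The job was handed in at about 16 s of the 58 s allowed.

- **Push:** the force was about 11–13 N. It fell to just the drift's weight once the stem end was about 56 mm above the table, so the plug had come free.
- **Final pictures:** the plug's bore is empty and the plug is in the tray below it. The bush looks unmoved in the other bore. The drift stands upright with its guard on the rack, and the other tools are where they were.
- **Camera disagreement:** the side and top cameras differed by about 2 mm on positions, and by up to about 3.5 mm on the rack hole. That was well within the stem's 10 mm clearance in the hole.
- **Limit of the last check:** in the last top view the arm hid the drift, so I confirmed its seating from the side view, the wrist picture taken after release, and about 10 N of contact force as it seated.

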